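Present a bearing ball to the sight tube

ROBOT

A 6-joint arm with a two-finger parallel gripper is mounted at the origin on the work surface; the furniture and walls round the work are solid. World frame = base frame: x ahead of the robot, y to its left, z up, the work surface at z = 0. Lengths are in mm, angles in rad, forces in N, time in s.
With the tool pointing down it reaches from about 350 to 875 mm from the base axis. Payload 4.2 kg.
Tool frame: the origin (TCP) lies between the finger pads; the fingertips stand 25 mm ahead of it and the grasp point (between the pads) lies 6 mm ahead of it; z points along the fingers, y is the line along which they close (so a half turn about z gives the same grasp; the last joint's range is limited). The gripper opens to 85 mm and grips with 20 to 120 N. Pads are 22 mm wide; open, the fingers measure 114 mm over their backs; the gripper's body (76 mm by 85 mm) begins 54 mm behind the grasp point. The pads swing forward as they close: fully open they stand 13 mm farther back than shut.
Start: joints at [1.37, 0.385, 0.008, 0, -1.194, -0.259], TCP at [277.322, 560.082, 256.312] pointing down, gripper open.
Joint ranges: [-3.14, 3.14], [-1.21, 2.06], [-1.07, 1.41], [-3.16, 2.05], [-2.99, -0.16], [-3.1, 3.1]. Speed limits (rad/s): [2.79, 2.79, 3.14, 3.14, 3.14, 3.14].

INTERFACE

Orientations are given as a unit quaternion [x, y, z, w].
In Python, from bench import arm gives the robot as it stands.
- The arm moves only by the shell command python3 -m pendant 'ROWS'. ROWS is JSON, a list of rows, each a list of 7 numbers: the shift along the tool's x, y, z in m, then the turn, a rotation vector about the tool's x, y, z in degrees, then the finger opening in m, from 0 to 0.0854. In form: [[x, y, z, wx, wy, wz, fingers], ...]. A call has 1 to 12 rows; each row shifts and turns the commanded pose from where the row before left it, along the tool's axes as they then stand; what a row does not reach is not made up. A row lasts 1/10 s, in which the tool goes at most 50 mm and 8.59 degrees, less where a joint would pass 70% of its speed; a pose out of reach is approached as far as the arm can. A call is refused whole if a number of a shift passes 0.05 or a number of a turn 8.59, either way. A call with a gripper value outside its range is refused whole. The fingers move at their own pace and stop on an object; the grip force is fixed at half the most. Time passes only in rows, so rows that do not move let the fingers close. It gives the time, the measured TCP pose, the force, the opening and the grip force at its end, in the units of the state.
- arm.read_state(): the state, without advancing time (a new reading comes with each control period).
- arm.get_image(name): name is "side" or "top"; returns a dict with "image" (480x640x3 uint8, red, green, blue), "fx", "fy", "cx", "cy" (pixels), "k1" (the pictures are not rectified: a ray, as slopes to the right and down, at radius r is drawn at 1 + k1 r^2 times it, then the intrinsics apply), "xyz" and "rotation" of the camera in the world. Camera axes: x right, y down, z forward; pixel columns grow to the right and rows downward; lengths in mm; the calibration is good to about 2 mm. A picture is of the moment at which its call begins. There is no depth.
- arm.job_done(): hands the job in; it is judged then, once.
The state is a dict: "clock": time; "joints": joint angles; "joint_vel": joint speeds; "joint_efforts": joint torques, N m; "position": TCP position; "ee_rot": TCP orientation; "contact_force": force on the tool from outside, world axes, zero at the start; "wrist_torque": the same for the moment, N m; "gripper_width": finger opening in mm; "grasp_force": force on a finger pad.
Only numpy, scipy, OpenCV 4.12 (cv2) and the standard library are available. Lean on these libraries where they do the work, as an engineer would, in place of code of your own. Each camera call takes 0.05 s, during which the arm holds its last target. There are 200 camera calls.

TASK

A bearing ball lies loose in a dished plate. Lift the plate by its upright lug, give it about a quarter turn so that the notch in its rim faces the sight tube, and finish holding it there, level and still: the ball resting in the middle of the plate, straight in front of the tube and level with the tube's centre line, the notch about 20 mm from the tube's mouth. Never let the ball run out to the rim, do not touch the tube or its stand, and leave the other things on the table where they are; the program ends while the plate is still held in the air, so do not set it down.

Things in the scene. Friction and masses are not known exactly. Their poses are not given: they have to be found in the camera images.
- dish: Loose dished aluminium plate, 0.22 kg, 104 mm across, rim top 33 mm up; holds the ball. Origin: centre of underside. Floor: part of a sphere of radius 112 mm, so the ball rolls back to the middle when level. Rim notch 25 mm wide at its +x (at the start roughly +x world). Grip lug outside the rim at -x: upright block 14 mm thick (y), 32 wide (x), top 73 mm up, rigid with the plate.
- dish_lug (a point): Point on the lug to grip: middle of the lug in plan, 55 mm above the plate's underside (18 mm below the lug's top); 74 mm from the plate's centre along the plate's -x. Same axes as the plate.
- dish_middle (a point): Lowest point of the dished floor, on the plate's axis, 12 mm above its underside. Same axes as the plate.
- dish_notch (a point): Point in the rim's notch, 52 mm from the plate's axis along its own +x, 24 mm above its underside (as high as the centre of the resting ball).
- ball_center (a point): Centre of the loose steel bearing ball, 24 mm in diameter, 56 g. At rest it is 24 mm above the plate's underside, on the plate's axis. Its axes turn as it rolls.
- sight_tube: Horizontal sight tube, 32 mm across at the front ring, 122 mm long, on a post on a round grey base of 90 mm diameter; fixed, on the left. Origin on the table, 30 mm behind the mouth; post and base centre 30 mm farther back (+x). It looks along its own -x, roughly -y world; centre line 140 mm above the table.
- tube_mouth (a point): Centre of the tube's front face, 140 mm above the table, axes as the tube's: -x points out along the line of sight, z up. The ball's centre is wanted 72 mm out along -x and the notch point 20 mm out; the plate's +x then points along the tube's +x.
- caliper: Bystander, to be left where it is: vernier caliper lying flat, 77x230x11 mm (x, y, z of its own frame), loose, lying on the table; origin at the centre of its underside.
- spanner_17: Bystander, to be left where it is: combination spanner, 35x224x8 mm (x, y, z of its own frame), loose, lying on the table; origin at the centre of its underside.
- wood_block: Bystander, to be left where it is: packing block of beech, 48x105x32 mm (x, y, z of its own frame), loose, lying on the table; origin at the centre of its underside.
- work_block: Bystander, to be left where it is: filed steel block with three drilled holes, 45x75x18 mm (x, y, z of its own frame), loose, lying on the table; origin at the centre of its underside.
- nut_m16_3: Bystander, to be left where it is: hex nut, 24x27x13 mm (x, y, z of its own frame), loose, lying on the table; origin at the centre of its underside.
- bolt_m16: Bystander, to be left where it is: hex bolt lying, 28x62x25 mm (x, y, z of its own frame), loose, lying on the table; origin at the centre of its underside.
- tube_offcut: Bystander, to be left where it is: square tube offcut lying, 30x130x30 mm (x, y, z of its own frame), loose, lying on the table; origin at the centre of its underside.
- ball: The loose bearing ball itself (see ball_center); its origin is not at its centre and turns with it.
There are look-alikes about, which are no part of the job. What is shaped like the sight_tube but orange is not meant.

How it is judged (in metres and radians):
On the way:
1. the plate is lifted clear of the table by the fingers, the ball in it (height (world z) of dish above 0.03 m and contact force between the fingers and dish above 1 N and horizontal distance between ball_center and dish_middle below 0.02 m), for 0.2 s.
At the end, for the whole second after the job is handed in: Plate held in the fingers, over 90 mm up, still, level within 0.1 rad; ball within 10 mm of its middle, 72+-14 mm out from the tube's mouth and within 12 mm of its line; notch facing the tube (0.2 rad), 20+-13 mm from the mouth, 15 mm sideways; bystanders moved under 20 mm (x of ball_center in the frame of tube_mouth between -0.086 and -0.058 m and y of ball_center in the frame of tube_mouth between -0.012 and 0.012 m and z of ball_center in the frame of tube_mouth between -0.012 and 0.012 m and x of dish_notch in the frame of tube_mouth between -0.033 and -0.007 m and y of dish_notch in the frame of tube_mouth between -0.015 and 0.015 m and angle between the x axis of dish and the x axis of sight_tube, either way round below 0.2 rad and angle between dish's own z axis and vertical below 0.1 rad and horizontal distance between ball_center and dish_middle below 0.01 m and distance between ball_center and dish_middle below 0.02 m and contact force between the fingers and dish above 1 N and height (world z) of dish above 0.09 m and contact force between dish and sight_tube below 0.5 N and linear speed of dish below 0.02 m/s and linear speed of ball below 0.03 m/s and distance of each of caliper, spanner_17, wood_block, work_block, nut_m16_3, bolt_m16, tube_offcut from where it was at the start of the episode below 0.02 m); the arm keeps its last pose, push and grip.
It fails at once if the ball ran out to the rim or out of the plate (distance between ball_center and dish_middle above 0.032 m).
It fails at once if the sight tube was touched (contact force between any of the arm, the fingers, dish and sight_tube above 1 N).
It fails at once if a bystander was pushed away (distance of any of caliper, spanner_17, wood_block, work_block, nut_m16_3, bolt_m16, tube_offcut from where it was at the start of the episode above 0.02 m).
It also fails if it takes over 48 s, if anything falls off the work surface, if the arm or the gripper's body presses on something with over 40 N, if the wrist force passes 120 N, or if a joint passes its speed limit or range.

## Working session

There is one attempt and no reset: what is moved stays moved. The work goes in short steps, Python scripts to look and compute and a shell command to move; the robot and the scene stay as the last step left them, time stands still between calls to the robot, and variables do not carry over. Pictures are saved under pics/ and viewed, at most 10 in all, crops included, and the job is handed in when it is done.

```bash
mkdir -p pics; ls
python3 - <<'E'
from bench import arm
import cv2
for n in("side","top"):
    d=arm.get_image(n); cv2.imwrite(f"pics/{n}0.png",d["image"][:,:,::-1])
    print(n,{k:v for k,v in d.items() if k!="image"})
print(arm.read_state())
E
```

```text
pics
side {'fx': 610.8072149920729, 'fy': 610.8072149920729, 'cx': 319.07309836965, 'cy': 235.7990733668632, 'k1': 0.012443803633308348, 'xyz': array([ -201.71924984, -1028.64982121,   797.2243665 ]), 'rotation': array([ 0.82665954, -0.23852826,  0.14387085, -0.48891661])}
top {'fx': 572.9092184435679, 'fy': 572.9092184435679, 'cx': 321.9708215380003, 'cy': 239.3996419413088, 'k1': -0.18776013778506856, 'xyz': array([ 373.32184681,   26.22607537, 1479.59842994]), 'rotation': array([ 0.71373128, -0.69962143,  0.03016091, -0.01441681])}
{'clock': 0.1, 'joints': array([ 1.36957665e+00,  3.85490531e-01,  6.77921031e-03, -4.15331897e-04,
       -1.19402471e+00, -2.58595552e-01]), 'joint_vel': array([ 0.00071665, -0.00145335,  0.00320407,  0.00269769, -0.00090286,
        0.00154708]), 'joint_efforts': array([-1.13409518e-03, -3.93321705e+01,  1.88927060e+01,  4.19790924e+00,
       -2.62400805e-03,  2.43364454e-06]), 'position': array([277.14455517, 559.66947573, 255.33383503]), 'ee_rot': array([ 9.73669519e-01, -2.27962036e-01, -1.65126790e-04,  9.74991357e-04]), 'contact_force': array([ 0.26934327, -0.08197376,  0.3275953 ]), 'wrist_torque': array([ 0.04801911,  0.04779339, -0.0236319 ]), 'grasp_force': 0.0, 'gripper_width': 85.29761969246651}
```

View pics/side0.png

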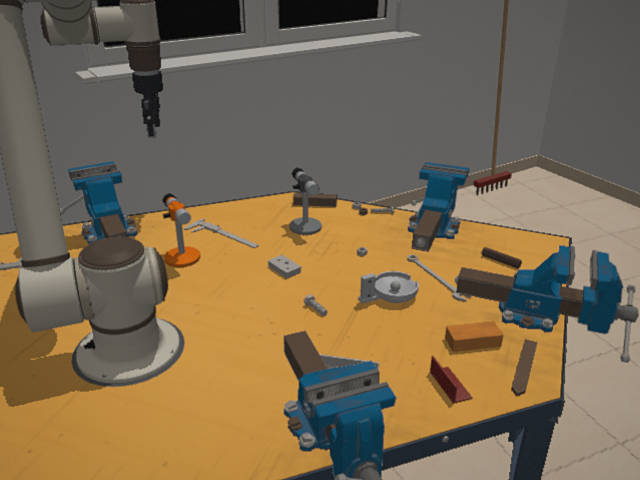

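View pics/top0.png

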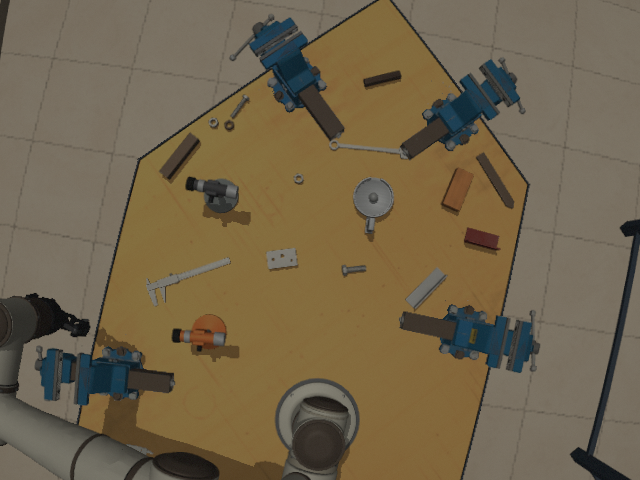

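The top view shows the grey tube at (212,190) and the orange look-alike at (200,337). The grey one is meant, because the description excludes orange. The dish is at (373,198) with its lug at (370,226). I'll enlarge both from both cameras.

Run:
```python
import cv2,numpy as np
t=cv2.imread("pics/top0.png");s=cv2.imread("pics/side0.png")
def c(im,x,y): return cv2.resize(im[y:y+75,x:x+100],(400,300),interpolation=cv2.INTER_CUBIC)
# crops 100x75 px at x4
cv2.imwrite("pics/crop1.png",np.vstack([np.hstack([c(t,325,168),c(t,170,150)]),np.hstack([c(s,340,250),c(s,270,160)])]))
```

```text
(no output)
```

View pics/crop1.png

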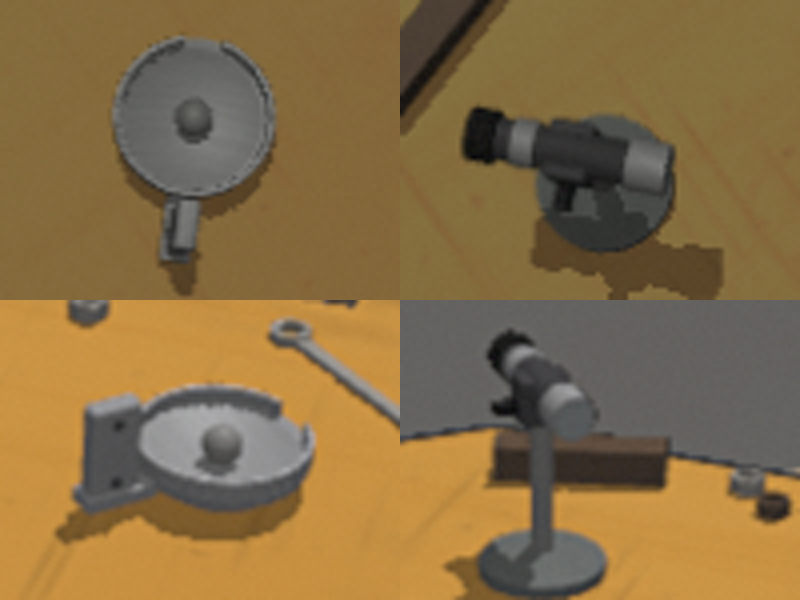

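The crops confirm the target: the grey tube's mouth is at about (237,192) in the top view and (314,188) in the side view. The dish notch is at the top, at (376,178), and the lug is at (372,224) in the top view and (369,277) in the side view.

```bash
cat > h.py <<'E'
import numpy as np
from scipy.spatial.transform import Rotation as R
from scipy.optimize import least_squares
C={"side":(610.807,319.073,235.799,0.01244,[-201.719,-1028.65,797.224],[0.82665954,-0.23852826,0.14387085,-0.48891661]),
"top":(572.909,321.971,239.400,-0.18776,[373.322,26.226,1479.598],[0.71373128,-0.69962143,0.03016091,-0.01441681])}
def proj(n,P):
    f,cx,cy,k,t,q=C[n]; p=R.from_quat(q).inv().apply(np.array(P)-t); s=p[:2]/p[2]
    s=s*(1+k*(s@s)); return s*f+[cx,cy]
def onz(n,uv,z):
    r=least_squares(lambda a:proj(n,[a[0],a[1],z])-uv,[500,0]); return np.r_[r.x,z]
def tri(ut,us):
    r=least_squares(lambda a:np.r_[proj("top",a)-ut,proj("side",a)-us],[500,0,50.]); return r.x,np.abs(r.fun).max()
def cr(c,o,b=(0,0)): return (np.array(c)-b+.5)/4-.5+o
E
python3 - <<'E'
from h import *
np.set_printoptions(precision=1,suppress=True)
T,U,S,V=(325,168),(170,150),(340,250),(270,160)
print("ball",tri(cr((193,118),T),cr((222,445),S,(0,300))),onz("top",cr((193,118),T),24),onz("side",cr((222,445),S,(0,300)),24))
print("rim",onz("top",cr((194.5,117.5),T),33))
print("rim L,R",onz("top",cr((114,117.5),T),33),onz("top",cr((275,117.5),T),33))
print("notch",onz("top",cr((203,40),T),33))
print("lug",tri(cr((187,225),T),cr((116,407),S,(0,300))),onz("top",cr((187,225),T),73),onz("side",cr((116,407),S,(0,300)),73))
m=cr((669,170),U,(400,0));ms=cr((576,412),V,(400,300))
print("mouth",tri(m,ms),onz("top",m,140),onz("side",ms,140))
print("eye",onz("top",cr((468,134),U,(400,0)),140),tri(cr((468,134),U,(400,0)),cr((507,350),V,(400,300))))
print("base",onz("top",cr((606,183),U,(400,0)),8),onz("side",cr((543,563),V,(400,300)),10))
from bench import arm
s=arm.read_state();print(R.from_quat(s["ee_rot"]).as_matrix())
E
```

```text
ball (array([ 576.4, -133.5,   24.8]), np.float64(0.2572197780850729)) [ 577.1 -134.1   24. ] [ 576.6 -132.4   24. ]
rim [ 576.2 -134.    33. ]
rim L,R [574.9 -82.5  33. ] [ 577.5 -185.8   33. ]
notch [ 626.5 -139.    33. ]
lug (array([ 503.6, -125.9,   70.9]), np.float64(0.02669120529361635)) [ 503.5 -125.7   73. ] [ 501.5 -128.5   73. ]
mouth (array([564.3, 199.8, 146.3]), np.float64(0.3634427487010612)) [565.9 200.2 140. ] [570.8 212.1 140. ]
eye [585.5 321.3 140. ] (array([584.3, 321.3, 141.8]), np.float64(0.4710450242775437))
base [575.6 258.2   8. ] [570.  253.9  10. ]
[[ 0.9 -0.4 -0. ]
 [-0.4 -0.9 -0. ]
 [ 0.   0.  -1. ]]
```

Every measurement fits the given sizes:
- **Dish:** the lug is 74 mm from the centre, the rim is 103 mm across, and the dish yaw is about −5°.
- **Tube:** it is 122 mm long, its mouth is at about (565,200,140), and its yaw is about 80.5°.

I'll travel at the current height first, then turn to tool yaw −185°, which keeps joint 6 well inside its range.

```bash
python3 -m pendant '[[0.034,0.034,0,0,0,0,0.0854],[0.034,0.034,0,0,0,0,0.0854],[0.034,0.034,0,0,0,0,0.0854],[0.034,0.034,0,0,0,0,0.0854],[0.034,0.034,0,0,0,0,0.0854],[0.034,0.034,0,0,0,0,0.0854],[0.034,0.034,0,0,0,0,0.0854],[0.034,0.034,0,0,0,0,0.0854],[0.034,0.034,0,0,0,0,0.0854],[0.034,0.034,0,0,0,0,0.0854],[0.034,0.034,0,0,0,0,0.0854],[0.034,0.034,0,0,0,0,0.0854]]'
python3 -m pendant '[[0.033,0.035,0,0,0,0,0.0854],[0.033,0.035,0,0,0,0,0.0854],[0.033,0.035,0,0,0,0,0.0854],[0,0,0,0,0,8.5,0.0854],[0,0,0,0,0,8.5,0.0854],[0,0,0,0,0,8.5,0.0854],[0,0,0,0,0,8.5,0.0854],[0,0,0,0,0,8.5,0.0854],[0,0,0,0,0,8.5,0.0854],[0,0,0,0,0,8.5,0.0854],[0,0,0,0,0,8.5,0.0854],[0,0,0,0,0,8.5,0.0854]]'
python3 -m pendant '[[0,0,0,0,0,8.5,0.0854],[0,0,0,0,0,8.5,0.0854],[0,0,0,0,0,8.5,0.0854],[0,0,0,0,0,8.5,0.0854],[0,0,0,0,0,8.5,0.0854],[0,0,0,0,0,8.5,0.0854],[0,0,0,0,0,8.5,0.0854],[0,0,0,0,0,8.5,0.0854],[0,0,0,0,0,8.5,0.0854],[0,0,0,0,0,5.8,0.0854],[0,0,0,0,0,0,0.0854]]'
cat >> h.py <<'E'
def go(x,y,z,yaw):
    from bench import arm
    s=arm.read_state(); M=R.from_quat(s["ee_rot"]).as_matrix(); p=s["position"]
    cy=np.degrees(np.arctan2(M[1,0],M[0,0])); d=(yaw-cy+180)%360-180
    print("t",s["clock"],"pos",p.round(1),"yaw",cy.round(2),"tz",M[:,2].round(4),"w",round(s["gripper_width"],1),"F",s["grasp_force"],s["contact_force"].round(1),"q",s["joints"].round(2))
    # tool shift before the turn, and turn about tool z
    print("shift tool mm",(M.T@(np.array([x,y,z])-p)).round(1),"turn z deg",round(-d,2))
E
python3 -c "
from h import *
go(502.7,-127,61,174.8)"
```

```text
clock: 1.3
position: [461.9, 11.5, 256.3]
ee_rot: [0.974, -0.228, -0.0, -0.0]
contact_force: [0.8, 0.5, 0.1]
gripper_width: 85.5
grasp_force: 0.0
clock: 2.5
position: [503.7, -124.6, 255.8]
ee_rot: [-0.621, 0.784, 0.0, -0.0]
contact_force: [-0.4, 0.5, -0.1]
gripper_width: 85.7
grasp_force: 0.0
clock: 3.6
position: [503.7, -124.6, 255.9]
ee_rot: [0.045, 0.999, 0.0, -0.001]
contact_force: [-0.1, -0.7, 0.1]
gripper_width: 85.1
grasp_force: 0.0
t 3.6 pos [ 503.7 -124.6  255.9] yaw 174.86 tz [-1.e-03  2.e-04 -1.e+00] w 85.1 F 0.0 [-0.1 -0.7  0.1] q [ 0.07  0.2  -0.25 -0.   -1.12 -1.73]
shift tool mm [  0.6  -2.5 194.9] turn z deg 0.06
```

```bash
python3 -m pendant '[[0,-0.0025,0.03,0,0,0,0.0854],[0,0,0.04,0,0,0,0.0854],[0,0,0.04,0,0,0,0.0854],[0,0,0.03,0,0,0,0.06],[0,0,0.02,0,0,0,0.05],[0,0,0.015,0,0,0,0.05],[0,0,0.01,0,0,0,0.045],[0,0,0.01,0,0,0,0.04],[0,0,0,0,0,0,0.035],[0,0,0,0,0,0,0.035]]'
python3 - <<'E'
from h import *
from bench import arm
import cv2
go(502.7,-127,61,174.8)
a=arm.get_image("side")["image"];b=arm.get_image("top")["image"]
f=lambda im,x,y:cv2.resize(im[y:y+75,x:x+100,::-1],(400,300),interpolation=cv2.INTER_CUBIC)
import numpy as np
cv2.imwrite("pics/g1.png",np.hstack([f(a,320,245),f(b,325,168)]))
E
```

```text
clock: 4.6
position: [504.1, -127.1, 61.7]
ee_rot: [0.045, 0.999, -0.0, 0.0]
contact_force: [0.2, 0.8, -0.5]
gripper_width: 35.1
grasp_force: 0.0
t 4.6 pos [ 504.1 -127.1   61.7] yaw 174.89 tz [ 7.e-04 -1.e-04 -1.e+00] w 35.1 F 0.0 [ 0.2  0.8 -0.5] q [ 0.07  0.44 -0.49  0.   -0.64 -1.73]
shift tool mm [1.5 0.  0.7] turn z deg 0.09
```

View pics/g1.png

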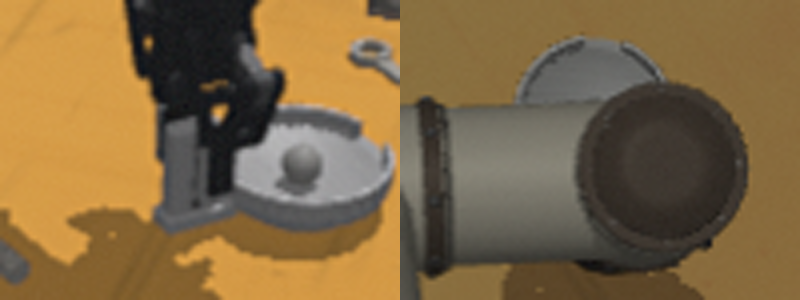

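The side crop shows the lug at (180,160) standing between the fingers, with the ball at rest at (303,160). I'll close slowly.

```bash
python3 -m pendant '[[0.0015,0,0,0,0,0,0.03],[0,0,0,0,0,0,0.026],[0,0,0,0,0,0,0.023],[0,0,0,0,0,0,0.020],[0,0,0,0,0,0,0.018],[0,0,0,0,0,0,0.016],[0,0,0,0,0,0,0.014],[0,0,0,0,0,0,0.012],[0,0,0,0,0,0,0.005],[0,0,0,0,0,0,0],[0,0,0,0,0,0,0],[0,0,0,0,0,0,0]]'
python3 -m pendant '[[0,0,-0.001,0,0,0,0],[0,0,-0.002,0,0,0,0],[0,0,-0.003,0,0,0,0],[0,0,-0.004,0,0,0,0],[0,0,-0.005,0,0,0,0],[0,0,-0.005,0,0,0,0],[0,0,-0.005,0,0,0,0],[0,0,-0.005,0,0,0,0],[0,0,-0.004,0,0,0,0],[0,0,-0.003,0,0,0,0],[0,0,-0.002,0,0,0,0],[0,0,-0.001,0,0,0,0]]'
python3 - <<'E'
from h import *
from bench import arm
import cv2
go(541,55.5,177,-99.5)
a=arm.get_image("side")["image"]
cv2.imwrite("pics/l1.png",cv2.resize(a[200:320,300:460,::-1],(640,480),interpolation=cv2.INTER_CUBIC))
E
```

```text
clock: 5.9
position: [502.4, -126.9, 61.4]
ee_rot: [0.045, 0.999, 0.0, 0.0]
contact_force: [0.5, 3.4, 1.3]
gripper_width: 13.4
grasp_force: 58.2
clock: 7.1
position: [502.3, -127.0, 101.5]
ee_rot: [0.045, 0.999, 0.0, 0.0]
contact_force: [-0.8, -0.1, -2.7]
gripper_width: 13.3
grasp_force: 58.2
t 7.1 pos [ 502.3 -127.   101.5] yaw 174.85 tz [ 1.e-04  0.e+00 -1.e+00] w 13.3 F 58.1777161359787 [-0.8 -0.1 -2.7] q [ 0.07  0.38 -0.45 -0.   -0.74 -1.73]
shift tool mm [-22.2 185.2 -75.5] turn z deg -85.65
```

View pics/l1.png

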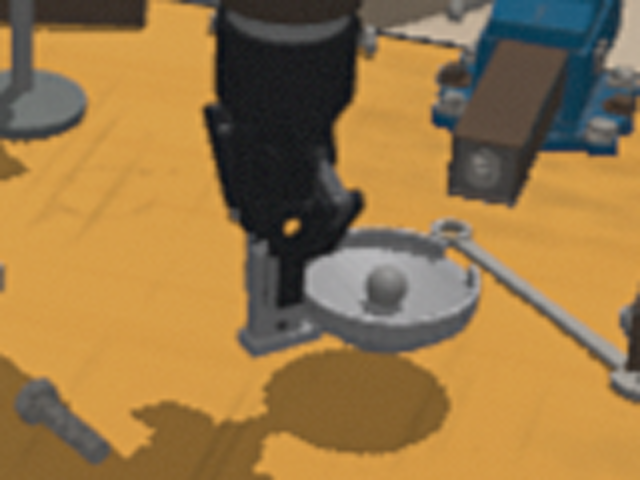

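The plate is lifted with the ball in the middle. Next I'll raise it to about z 177, then turn it gently.

```bash
python3 -m pendant '[[0,0,-0.001,0,0,0,0],[0,0,-0.003,0,0,0,0],[0,0,-0.006,0,0,0,0],[0,0,-0.009,0,0,0,0],[0,0,-0.0095,0,0,0,0],[0,0,-0.0095,0,0,0,0],[0,0,-0.0095,0,0,0,0],[0,0,-0.0095,0,0,0,0],[0,0,-0.009,0,0,0,0],[0,0,-0.006,0,0,0,0],[0,0,-0.0025,0,0,0,0],[0,0,-0.001,0,0,0,0]]'
python3 -m pendant '[[0,0,0,0,0,-0.3,0],[0,0,0,0,0,-0.6,0],[0,0,0,0,0,-0.9,0],[0,0,0,0,0,-1.2,0],[0,0,0,0,0,-1.5,0],[0,0,0,0,0,-1.8,0],[0,0,0,0,0,-2.1,0],[0,0,0,0,0,-2.4,0],[0,0,0,0,0,-2.4,0],[0,0,0,0,0,-2.4,0],[0,0,0,0,0,-2.4,0],[0,0,0,0,0,-2.4,0]]'
python3 -m pendant '[[0,0,0,0,0,-2.4,0],[0,0,0,0,0,-2.4,0],[0,0,0,0,0,-2.4,0],[0,0,0,0,0,-2.4,0],[0,0,0,0,0,-2.4,0],[0,0,0,0,0,-2.4,0],[0,0,0,0,0,-2.4,0],[0,0,0,0,0,-2.4,0],[0,0,0,0,0,-2.4,0],[0,0,0,0,0,-2.4,0],[0,0,0,0,0,-2.4,0],[0,0,0,0,0,-2.4,0]]'
python3 -m pendant '[[0,0,0,0,0,-2.4,0],[0,0,0,0,0,-2.4,0],[0,0,0,0,0,-2.4,0],[0,0,0,0,0,-2.4,0],[0,0,0,0,0,-2.4,0],[0,0,0,0,0,-2.2,0],[0,0,0,0,0,-1.9,0],[0,0,0,0,0,-1.6,0],[0,0,0,0,0,-1.3,0],[0,0,0,0,0,-1.0,0],[0,0,0,0,0,-0.7,0],[0,0,0,0,0,-0.4,0]]'
python3 -c "
from h import *
go(541,55.5,177,-99.5)"
```

```text
clock: 8.35
position: [502.2, -127.0, 177.0]
ee_rot: [0.045, 0.999, 0.0, 0.0]
contact_force: [0.2, 0.2, -2.7]
gripper_width: 12.9
grasp_force: 58.2
clock: 9.55
position: [502.3, -127.0, 176.8]
ee_rot: [-0.134, 0.991, -0.0, -0.0]
contact_force: [0.3, 0.2, -2.3]
gripper_width: 13.1
grasp_force: 58.2
clock: 10.75
position: [502.3, -127.0, 176.8]
ee_rot: [-0.376, 0.926, -0.0, -0.0]
contact_force: [0.4, 0.1, -2.2]
gripper_width: 13.1
grasp_force: 58.2
clock: 11.95
position: [502.3, -127.0, 176.8]
ee_rot: [-0.539, 0.842, -0.0, 0.0]
contact_force: [-0.5, 0.3, -1.8]
gripper_width: 13.0
grasp_force: 58.2
t 11.95 pos [ 502.3 -127.   176.8] yaw -114.81 tz [ 0.  0. -1.] w 13.0 F 58.190444111824036 [-0.5  0.3 -1.8] q [ 0.07  0.28 -0.37 -0.   -0.92 -0.5 ]
shift tool mm [-181.9   41.4   -0.2] turn z deg -15.31
```

```bash
python3 -m pendant '[[0,0,0,0,0,-0.5,0],[0,0,0,0,0,-1.0,0],[0,0,0,0,0,-1.5,0],[0,0,0,0,0,-1.9,0],[0,0,0,0,0,-2.0,0],[0,0,0,0,0,-2.0,0],[0,0,0,0,0,-1.9,0],[0,0,0,0,0,-1.7,0],[0,0,0,0,0,-1.3,0],[0,0,0,0,0,-0.9,0],[0,0,0,0,0,-0.5,0],[0,0,0,0,0,-0.1,0]]'
python3 -m pendant '[[-0.001,0,0,0,0,0,0],[-0.002,0,0,0,0,0,0],[-0.003,-0.001,0,0,0,0,0],[-0.004,-0.001,0,0,0,0,0],[-0.005,-0.001,0,0,0,0,0],[-0.006,-0.001,0,0,0,0,0],[-0.007,-0.001,0,0,0,0,0],[-0.008,-0.001,0,0,0,0,0],[-0.008,-0.001,0,0,0,0,0],[-0.008,-0.001,0,0,0,0,0],[-0.008,0,0,0,0,0,0],[-0.008,0,0,0,0,0,0]]'
python3 -m pendant '[[-0.008,0,0,0,0,0,0],[-0.008,0,0,0,0,0,0],[-0.008,0,0,0,0,0,0],[-0.008,0,0,0,0,0,0],[-0.007,0,0,0,0,0,0],[-0.006,0,0,0,0,0,0],[-0.005,0,0,0,0,0,0],[-0.004,0,0,0,0,0,0],[-0.003,0,0,0,0,0,0],[-0.002,0,0,0,0,0,0],[-0.001,0,0,0,0,0,0],[0,0,0,0,0,0,0]]'
python3 - <<'E'
from h import *
from bench import arm
import cv2
go(541,55.5,177,-99.5)
a=arm.get_image("side")["image"];b=arm.get_image("top")["image"]
cv2.imwrite("pics/a_s.png",a[:,:,::-1]);cv2.imwrite("pics/a_t.png",b[:,:,::-1])
f=lambda im,x,y:cv2.resize(im[y:y+150,x:x+100,::-1],(400,600),interpolation=cv2.INTER_CUBIC)
print(proj("side",[535,80,140]),proj("top",[535,80,140]))
cv2.imwrite("pics/a.png",np.hstack([f(a,270,140),f(b,220,140)]))
E
```

```text
clock: 13.15
position: [502.3, -127.0, 176.8]
ee_rot: [-0.646, 0.763, -0.0, 0.0]
contact_force: [-0.2, 0.4, -2.9]
gripper_width: 13.3
grasp_force: 58.2
clock: 14.35
position: [521.6, -60.5, 176.8]
ee_rot: [-0.646, 0.763, 0.0, -0.0]
contact_force: [-0.5, -0.2, -3.5]
gripper_width: 13.4
grasp_force: 58.2
clock: 15.55
position: [531.4, -2.1, 176.8]
ee_rot: [-0.646, 0.763, 0.0, -0.0]
contact_force: [0.0, 0.7, -2.5]
gripper_width: 13.3
grasp_force: 58.2
t 15.55 pos [531.4  -2.1 176.8] yaw -99.55 tz [-0. -0. -1.] w 13.3 F 58.2322096824646 [ 0.   0.7 -2.5] q [ 0.3   0.3  -0.34  0.   -0.93 -0.47]
shift tool mm [-58.4   0.1  -0.2] turn z deg -0.05
[329.85309654 209.84974022] [287.40773904 206.094579  ]
```

View pics/a.png

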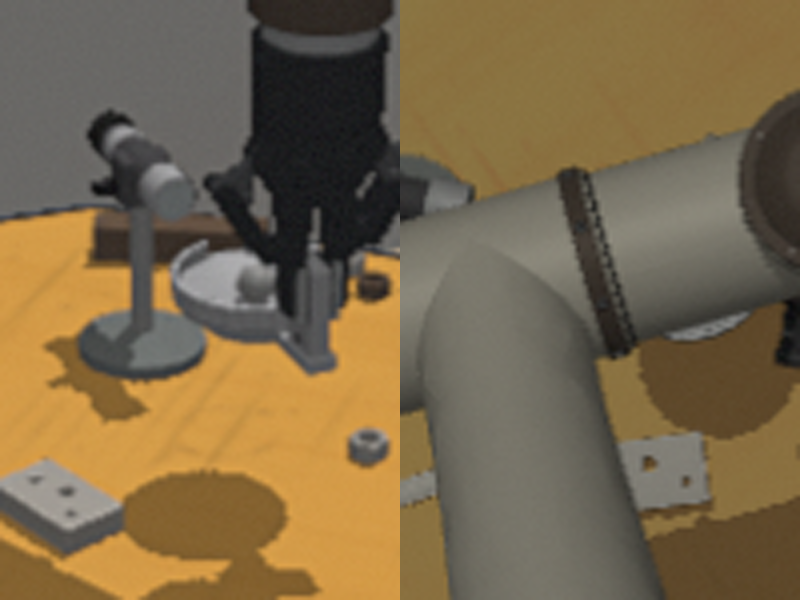

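Run:
```python
from h import *
b=cr((256,281),(270,140)); print("ball px",b,"expected",proj("side",[543.7,71,139.4]),"shift/10mm x,y,z",[(proj("side",np.array([543.7,71,139.4])+10*e)-proj("side",[543.7,71,139.4])).round(1) for e in np.eye(3)])
m=cr((175,193),(270,140)); print("mouth px",m,"expected",proj("side",[565,200,140]),[proj("side",[565-16*.986,200+16*.165,140]),proj("side",[565+16*.986,200-16*.165,140]),proj("side",[565,200,124]),proj("side",[565,200,156])])
```

```text
ball px [333.625 209.875] expected [334.88704223 210.63175989] shift/10mm x,y,z [array([ 3.4, -1. ]), array([-2.3, -1.6]), array([ 0.1, -3.7])]
mouth px [313.375 187.875] expected [314.18526359 189.73609075] [array([308.47085959, 190.70681922]), array([319.86031707, 188.77194296]), array([314.18056698, 195.33768201]), array([314.18999576, 184.07962727])]
```

View pics/a_s.png

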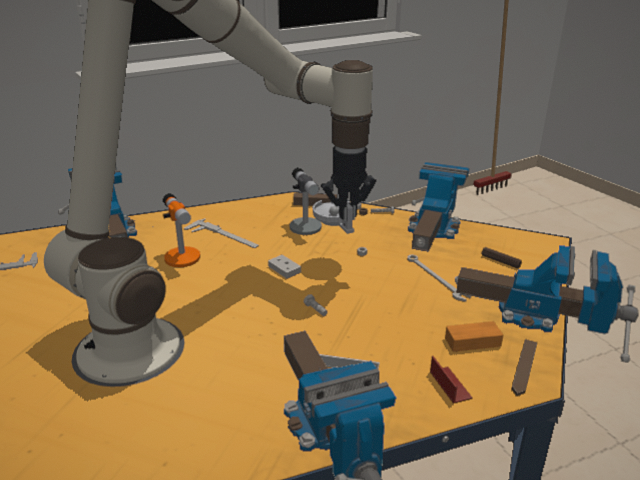

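The side view shows the arm well clear above the tube. The plate is held level and the ball is central at about (334,210). I'll make the final 59 mm approach.

```bash
python3 -m pendant '[[-0.001,0,0,0,0,0,0],[-0.002,0,0,0,0,0,0],[-0.003,0,0,0,0,0,0],[-0.004,0,0,0,0,0,0],[-0.005,0,0,0,0,0,0],[-0.006,0,0,0,0,0,0],[-0.006,0,0,0,0,0,0],[-0.005,0,0,0,0,0,0],[-0.005,0,0,0,0,0,0],[-0.004,0,0,0,0,0,0],[-0.004,0,0,0,0,0,0],[-0.004,0,0,0,0,0,0]]'
python3 -m pendant '[[-0.003,0,0,0,0,0,0],[-0.003,0,0,0,0,0,0],[-0.002,0,0,0,0,0,0],[-0.001,0,0,0,0,0,0],[-0.001,0,0,0,0,0,0],[0,0,0,0,0,0,0],[0,0,0,0,0,0,0],[0,0,0,0,0,0,0],[0,0,0,0,0,0,0],[0,0,0,0,0,0,0]]'
python3 - <<'E'
from h import *
from bench import arm
import cv2
go(541.4,57,177,-99.5)
a=arm.get_image("side")["image"];b=arm.get_image("top")["image"]
f=lambda im,x,y:cv2.resize(im[y:y+100,x:x+67,::-1],(400,600),interpolation=cv2.INTER_CUBIC)
cv2.imwrite("pics/b.png",np.hstack([f(a,285,150),f(b,225,150)]))
p=arm.read_state()["position"]; c=p+[74*.165,74*.986,-37.4]
print("ball exp side",proj("side",c),"top",proj("top",c))
E
```

```text
clock: 16.85
position: [539.5, 46.5, 176.8]
ee_rot: [-0.646, 0.764, 0.0, -0.0]
contact_force: [-0.1, -0.2, -2.6]
gripper_width: 13.4
grasp_force: 58.2
clock: 17.85
position: [541.2, 56.1, 176.8]
ee_rot: [-0.646, 0.764, -0.0, -0.0]
contact_force: [0.0, 0.2, -2.4]
gripper_width: 13.0
grasp_force: 58.2
t 17.85 pos [541.2  56.1 176.8] yaw -99.55 tz [-0. -0. -1.] w 13.0 F 58.232125639915466 [ 0.   0.2 -2.4] q [ 0.4   0.32 -0.3   0.   -0.94 -0.57]
shift tool mm [-1.  -0.1 -0.2] turn z deg -0.05
ball exp side [325.26643318 200.95954036] top [266.82501428 197.94874979]
```

View pics/b.png

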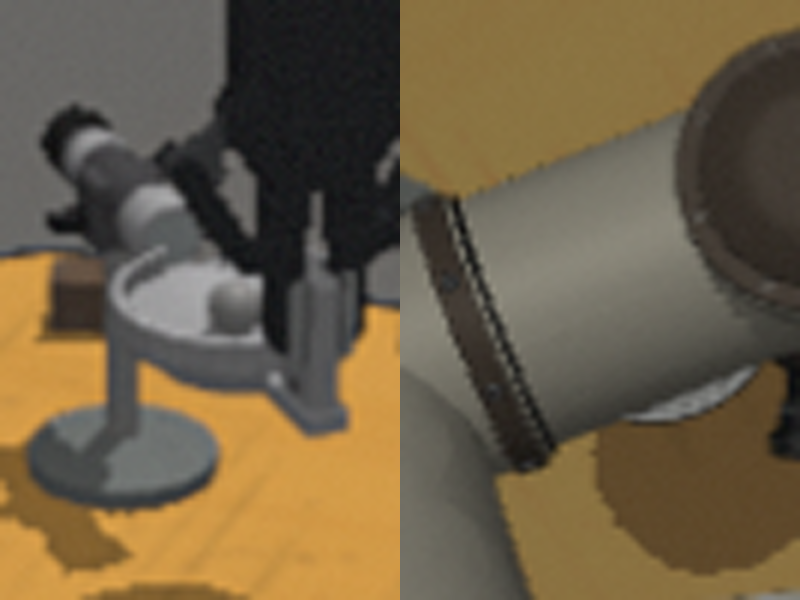

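The ball sits centred at crop (233,306) with the notch facing the mouth. I'll enlarge the mouth and the plate once more to check the residual offset.

Run:
```python
from h import *
from bench import arm
import cv2
s=cv2.imread("pics/side0.png");a=arm.get_image("side")["image"][:,:,::-1].copy();cv2.imwrite("pics/b_s.png",a)
def mark(im,x,y,w,h,pts):
    o=cv2.resize(im[y:y+h,x:x+w],(w*10,h*10),interpolation=cv2.INTER_CUBIC)
    for P in pts:
        u=((proj("side",P)-[x,y]+.5)*10).astype(int); cv2.circle(o,tuple(map(int,u)),1,(0,0,255),-1)
    return o
d=np.array([.165,.986,0]);l=np.array([.986,-.165,0]);z=np.array([0,0,1.]);m=np.array([565.2,200.5,140]);t=np.linspace(0,6.28,40)
p=arm.read_state()["position"];c=p+74*d-[0,0,61.4]
ring=[m+16*(l*np.cos(k)+z*np.sin(k)) for k in t]
rim=[c+33*z+52*(d*np.cos(k)+l*np.sin(k)) for k in t]
ri=rim+[c+24*z]+[p+[0,0,73-61.4]+i*16*d+j*7*l for i in(-1,1) for j in(-1,1)]
cv2.imwrite("pics/c.png",np.hstack([mark(s,297,172,35,55,ring),mark(a,300,180,45,55,ri)]))
```

```text
(no output)
```

View pics/c.png

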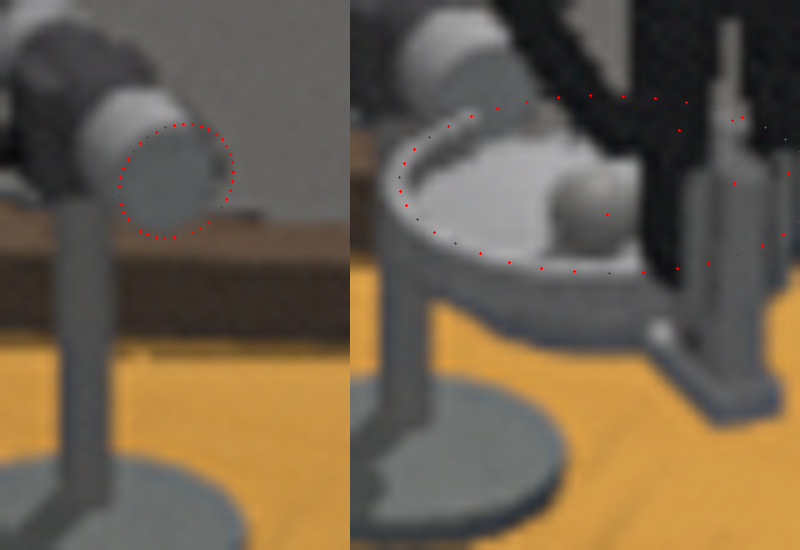

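The model overlay matches: the mouth and the plate both sit within about 1 px (roughly 2 mm) of prediction, and the ball is central. I'll let it settle and then hand in.

```bash
for i in 1 2; do python3 -m pendant '[[0,0,0,0,0,0,0],[0,0,0,0,0,0,0],[0,0,0,0,0,0,0],[0,0,0,0,0,0,0],[0,0,0,0,0,0,0],[0,0,0,0,0,0,0],[0,0,0,0,0,0,0],[0,0,0,0,0,0,0],[0,0,0,0,0,0,0],[0,0,0,0,0,0,0],[0,0,0,0,0,0,0],[0,0,0,0,0,0,0]]'; done
python3 -c "
from bench import arm
print(arm.job_done())"
```

```text
clock: 19.2
position: [541.2, 56.1, 176.8]
ee_rot: [-0.646, 0.763, 0.0, -0.0]
contact_force: [-0.1, 0.7, -2.1]
gripper_width: 13.3
grasp_force: 58.2
clock: 20.4
position: [541.2, 56.1, 176.8]
ee_rot: [-0.646, 0.763, -0.0, -0.0]
contact_force: [0.2, 0.3, -2.6]
gripper_width: 13.5
grasp_force: 58.2
the job is handed in; nothing more can be done
None
```

I handed the job in at about 20 s with the plate held level and still, the ball resting in its middle in front of the grey tube, and the notch facing the mouth at about 20 mm by my measurements; the hand-in returned no verdict.

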